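Seat the dial thermometer in the vacuum pot's hidden port

TASK

Take the orange dial thermometer out of the wooden rest and plug it upright into the probe port in the black lid of the vacuum pot, fully home with its brass collar down on the lid, then let go. The port is closed by a flush black shutter you cannot make out by eye, so feel for it with the stem's tip and press only lightly, because the thin stem bends under a hard push. Leave the asphalt specimen, the aluminium tin and the amber bottle where they stand.

Things in the scene. Friction and masses are not known exactly. Their poses are not given: they have to be found in the camera images.
- thermometer: Dial thermometer, about 0.2 kg, standing stem down; origin at the stem's lowest point, z up along the stem, 91 mm long. Steel stem 8 mm thick with a ball end, 50 mm long; brass collar 20 mm wide, z 50 to 60 mm, whose underside (z = 50 mm) sits on the rest or lid; neck 13 mm wide, z 60 to 70; orange case, z 70 to 90. The stem bends if it pushes the lid with 25 N.
- case (a point): Centre of the thermometer's orange octagonal case, 80 mm above the tip on the stem's axis: 46 mm across flats, 20 mm tall, flats 19 mm wide, white dial on top. Axes as the thermometer's: its flats face along x and every 45 degrees from it. Grip it by two flats that face each other.
- rest: Fixed hardwood block 70 mm (x) by 120 mm (y) by 65 mm high, origin at the centre of its underside. Three upright holes 13 mm wide in a row along y; the thermometer stands in the middle one, collar on the block's top. Drawn up 50 mm, the stem comes free.
- pot: Vacuum pot fixed to the bench, origin on its axis at bench level, z up: steel base ring 196 mm wide, clear wall, black-topped round lid 190 mm wide. A black star knob on the base ring, sticking out to 140 mm from the axis along the pot's -x, marks its front. The lid was put on by hand with its port roughly over the knob and stays put under a light touch.
- lid_face (a point): On the pot's axis, level with the lid's flat, hard top (150 mm above the bench); axes as pot. A brass hose nipple 22 mm wide, 38 mm tall stands here. The hidden port's centre lies 50 mm from this axis, up to 0.45 rad either side of the knob's direction (-x). It is an upright hole 11 mm wide taking the whole stem; its flush sprung shutter yields to 1 N, less than the thermometer weighs.
- specimen: Loose asphalt core, dark, 102 mm wide, 64 mm high, 1.2 kg; origin at the centre of its underside. To be left alone.
- tin: Loose open aluminium tin, 90 mm wide, 55 mm high; origin at the centre of its underside. To be left alone.
- oil: Loose amber glass bottle, 34 mm wide, 85 mm high; origin at the centre of its underside. To be left alone.

How it is judged:
By the outcome, as a careful person would: the job done as asked, in the order asked, and still so for the second after the job is handed in, with the robot touching nothing.
It also fails if it takes over 64 s, if anything falls off the work surface, if the arm or the gripper's body presses on something with over 40 N, if the wrist force passes 120 N, or if a joint passes its speed limit or range.

ROBOT

A 6-joint arm with a two-finger parallel gripper is mounted at the origin on the work surface. World frame = base frame: x ahead of the robot, y to its left, z up, the work surface at z = 0. Lengths are in m, angles in rad, forces in N, time in s.
With the tool pointing down it reaches from about 0.275 to 0.775 m from the base axis. Payload 14.6 kg.
Tool frame: the origin (TCP) lies at the very end of the fingers, on their centre line; the grasp point (between the pads) lies 19 mm behind it; z points along the fingers, y is the line along which they close (so a half turn about z gives the same grasp; the last joint's range is limited). The gripper opens to 85 mm and grips with 20 to 120 N. Pads are 22 mm wide; open, the fingers measure 114 mm over their backs; the gripper's body (76 mm by 85 mm) begins 54 mm behind the grasp point. The pads swing forward as they close: fully open they stand 13 mm farther back than shut.
Start: joints at [1.149, 0.263, -0.048, 1.259, 0, 1.415], TCP at [0.138, 0.506, 0.231] pointing down, gripper open.
Joint ranges: [-2.65, 2.65], [-0.89, 1.7], [-1.18, 1.37], [-2.13, 2.11], [-1.35, 1.29], [-3.14, 3.14]. Speed limits (rad/s): [1.89, 1.89, 2.57, 2.79, 3.14, 3.14].

INTERFACE

Orientations are given as a unit quaternion [w, x, y, z].
In Python, from bench import sense, get_image, hand_in gives the robot as it stands.
- The arm moves only by the shell command python3 -m inch 'ROWS' [OPENING]. ROWS is JSON, a list of rows, each a list of 2 entries, a list of its own where there are three numbers: the shift along the tool's x, y, z in cm, then the turn, a rotation vector about the tool's x, y, z in degrees. In form: [[[tx, ty, tz], [wx, wy, wz]], ...]. A call has 1 to 10 rows; each row shifts and turns the commanded pose from where the row before left it, along the tool's axes as they then stand; what a row does not reach is not made up. A row lasts 1/8 s, in which the tool goes at most 62.5 mm and 10.7 degrees, less where a joint would pass 70% of its speed; a pose out of reach is approached as far as the arm can. A call is refused whole if a number of a shift passes 6.25 or a number of a turn 10.7, either way. A call with a gripper value outside its range is refused whole. OPENING is the opening, from 0 (shut) to 1 (fully open), set as the call begins (- or left out, the last holds). The fingers move at their own pace and stop on an object; the grip force is fixed at half the most. Time passes only in rows, so rows that do not move let the fingers close. It gives the time, the measured TCP pose, the force, the opening and the grip force at its end, in the units of the state.
- sense(): the state, without advancing time (a new reading comes with each control period).
- get_image(name): name is "side" or "top" or "wrist"; returns a dict with "color" (384x512x3 uint8, blue, green, red), "mtx" (3x3 intrinsics, pixels), "R" (3x3) and "t" (3): a world point X has camera coordinates R X + t. Camera axes: x right, y down, z forward; pixel columns grow to the right and rows downward; lengths in m; the calibration is good to about 2 mm. A picture is of the moment at which its call begins. There is no depth.
- hand_in(): hands the job in; it is judged then, once.
The state is a dict: "clock": time; "joint_pos": joint angles; "qvel": joint speeds; "effort": joint torques, N m; "tcp_pos": TCP position; "ee_rot": TCP orientation; "contact_force": force on the tool from outside, world axes, zero at the start; "wrist_torque": the same for the moment, N m; "finger_gap": finger opening in m; "finger_force": force on a finger pad.
Only numpy, scipy, OpenCV 4.12 (cv2) and the standard library are available. Lean on these libraries where they do the work, as an engineer would, in place of code of your own. Each camera call takes 0.05 s, during which the arm holds its last target. There are 200 camera calls.

## Working session

There is one attempt and no reset: what is moved stays moved. The work goes in short steps, Python scripts to look and compute and a shell command to move; the robot and the scene stay as the last step left them, time stands still between calls to the robot, and variables do not carry over. Pictures are saved under pics/ and viewed, at most 10 in all, crops included, and the job is handed in when it is done.

```bash
mkdir -p pics; ls
python3 - <<'E'
from bench import sense,get_image
import cv2,numpy as np
s=sense();print({k:np.round(v,3).tolist() for k,v in s.items()})
for n in("top","side"):
    i=get_image(n);cv2.imwrite(f"pics/{n}0.png",i["color"]);print(n,i["mtx"].tolist(),i["R"].round(4).tolist(),i["t"].tolist())
E
```

```text
pics
{'clock': 0.0, 'joint_pos': [1.149, 0.264, -0.049, 1.259, 0.0, 1.416], 'qvel': [0.001, -0.001, 0.001, -0.001, 0.0, -0.001], 'effort': [0.001, -63.761, 38.456, 0.014, -0.0, -0.0], 'tcp_pos': [0.138, 0.506, 0.231], 'ee_rot': [-0.0, 0.133, 0.991, -0.001], 'contact_force': [-0.096, 0.615, 0.024], 'wrist_torque': [-0.007, -0.063, 0.017], 'finger_force': 0.0, 'finger_gap': 0.085}
top [[419.11342667922617, 0.0, 257.38099692587537], [0.0, 419.11342667922617, 195.9685514134293], [0.0, 0.0, 1.0]] [[-0.0099, -0.9999, -0.0064], [-0.9865, 0.0108, -0.1635], [0.1636, 0.0047, -0.9865]] [0.021507427575907456, 0.6492355760445263, 0.7950504160359428]
side [[414.2117973643428, 0.0, 252.41128325022112], [0.0, 414.2117973643428, 192.2776105796374], [0.0, 0.0, 1.0]] [[-0.2024, -0.9791, 0.019], [-0.5323, 0.0937, -0.8414], [0.822, -0.1804, -0.5401]] [0.1280928446157149, 0.45994482399469966, 0.2533652025682021]
```

View pics/top0.png

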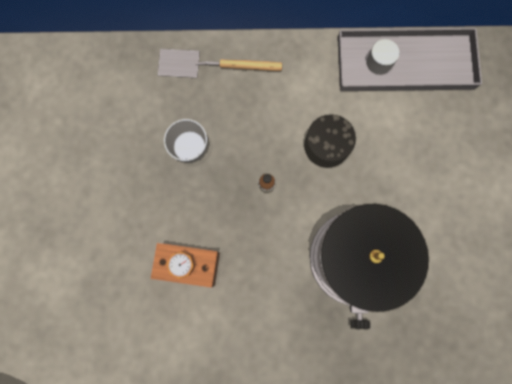

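View pics/side0.png

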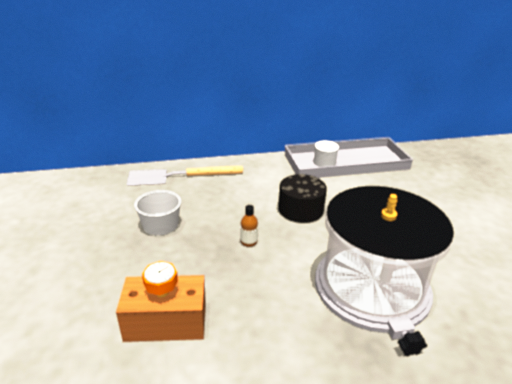

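The top view shows the thermometer's dial at (180,265) in the rest, the nipple at (377,257) and the knob at (360,323). The side view agrees. Next I'll measure these points and zoom in on the case.

```bash
cat > h.py <<'E'
import numpy as np,cv2
from bench import sense,get_image
def ray(i,uv,z):
    R,t=np.array(i["R"]),np.array(i["t"]);c=-R.T@t
    d=R.T@np.linalg.inv(i["mtx"])@np.array([uv[0],uv[1],1.]);return c+d*(z-c[2])/d[2]
def proj(i,X):
    p=np.array(i["mtx"])@(np.array(i["R"])@np.array(X)+i["t"]);return p[:2]/p[2]
def big(m,box):
    k=np.zeros_like(m);x0,y0,x1,y1=box;k[y0:y1,x0:x1]=m[y0:y1,x0:x1]
    return max(cv2.findContours(k,0,1)[0],key=cv2.contourArea)
E
python3 - <<'E'
from h import *
i=get_image("top");c=i["color"];hsv=cv2.cvtColor(c,cv2.COLOR_BGR2HSV)
blk=big((c.max(2)<45).astype(np.uint8),(300,190,445,315))
e=cv2.fitEllipse(blk);print("lid",e,ray(i,e[0],.15))
h=big(((hsv[...,1]>120)&(hsv[...,2]>100)).astype(np.uint8),(360,240,395,275));print("nipple",cv2.boundingRect(h),[ray(i,np.array(e[0]),.15)])
k=big((c.max(2)<45).astype(np.uint8),(340,316,380,335));m=cv2.minAreaRect(k);print("knob",m,[ray(i,m[0],z) for z in(.01,.02,.03)])
w=big(((hsv[...,1]<70)&(hsv[...,2]>150)).astype(np.uint8),(160,245,200,285));m=cv2.fitEllipse(w);print("dial",m,ray(i,m[0],.105))
r=big(((hsv[...,1]>120)&(hsv[...,2]>60)&(hsv[...,0]<20)).astype(np.uint8),(140,230,230,300));m=cv2.minAreaRect(r);print("rest",m)
P=[ray(i,p,.065) for p in cv2.boxPoints(m)];print(np.round(P,3))
s=get_image("side");hs=cv2.cvtColor(s["color"],cv2.COLOR_BGR2HSV);w=big(((hs[...,1]<70)&(hs[...,2]>150)).astype(np.uint8),(145,262,177,282));m=cv2.fitEllipse(w);print("side dial",m,ray(s,m[0],.105))
for n,j in(("top",i),("side",s)):
  kk=big((j["color"].max(2)<45).astype(np.uint8),(340,316,380,335) if n=="top" else (395,328,430,358));M=cv2.moments(kk);print(n,[ray(j,(M["m10"]/M["m00"],M["m01"]/M["m00"]),z).round(3) for z in(.01,.02,.03)])
a=cv2.resize(c[235:295,145:225],(640,480),interpolation=cv2.INTER_CUBIC);cv2.imwrite("pics/z1.png",a)
E
```

```text
lid ((389.522705078125, 257.9328308105469), (72.77783203125, 89.09190368652344), 172.31204223632812) [ 0.52130902 -0.21519928  0.15      ]
nipple (370, 250, 15, 13) [array([ 0.52130902, -0.21519928,  0.15      ])]
knob ((355.0, 323.5), (5.0, 2.0), 90.0) [array([ 0.3927539 , -0.18009569,  0.01      ]), array([ 0.39409234, -0.17792878,  0.02      ]), array([ 0.39543078, -0.17576187,  0.03      ])]
dial ((179.52003479003906, 264.5466003417969), (20.865745544433594, 21.444997787475586), 24.621994018554688) [0.51372178 0.15997944 0.105     ]
rest ((184.2798614501953, 264.48590087890625), (61.95344543457031, 35.611324310302734), 8.426968574523926)
[[0.49  0.222 0.065]
 [0.557 0.214 0.065]
 [0.538 0.094 0.065]
 [0.471 0.103 0.065]]
side dial ((158.94615173339844, 271.6952209472656), (19.234230041503906, 29.188751220703125), 78.67771911621094) [0.51420991 0.16256284 0.105     ]
top [array([ 0.393, -0.181,  0.01 ]), array([ 0.394, -0.178,  0.02 ]), array([ 0.396, -0.176,  0.03 ])]
side [array([ 0.397, -0.19 ,  0.01 ]), array([ 0.391, -0.184,  0.02 ]), array([ 0.384, -0.178,  0.03 ])]
```

View pics/z1.png

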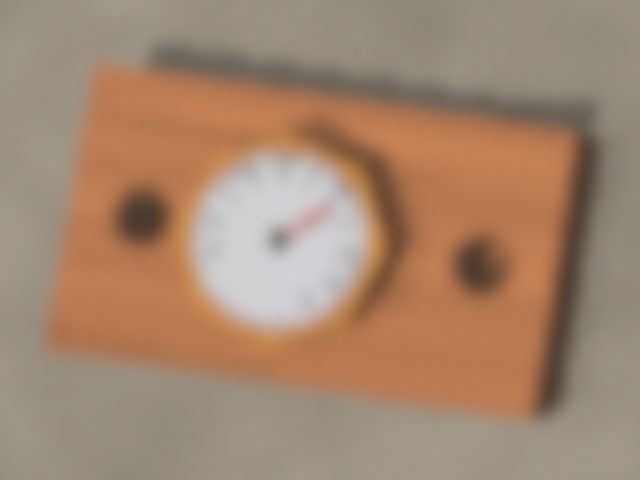

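The zoomed crop shows the dial centred at (283,238). The octagon's yaw is unclear at this resolution, so I'll go closer with the wrist camera.

```bash
python3 -m inch '[[[-5.04,-2.6,0],[0,0,0]],[[-5.04,-2.6,0],[0,0,0]],[[-5.04,-2.6,0],[0,0,0]],[[-5.04,-2.6,0],[0,0,0]],[[-5.04,-2.6,0],[0,0,0]],[[-5.04,-2.6,0],[0,0,0]],[[-5.04,-2.6,0],[0,0,0]],[[-5.04,-2.6,0],[0,0,0]],[[-5.04,-2.6,0],[0,0,0]],[[0,0,0],[0,0,0]]]' 1
python3 - <<'E'
from h import *
i=get_image("wrist");cv2.imwrite("pics/w1.png",i["color"]);print(proj(i,[.514,.161,.105]),i["R"].round(3).tolist(),i["t"])
E
```

```text
clock: 1.45
tcp_pos: [0.5165, 0.1587, 0.2305]
ee_rot: [-0.0, 0.135, 0.991, -0.0]
contact_force: [-0.6, 1.0, -0.8]
finger_gap: 0.0852
finger_force: 0.0
[258.68907643 175.06617057] [[0.268, 0.963, -0.001], [0.91, -0.253, 0.328], [0.316, -0.089, -0.945]] [-0.29116077 -0.47393203  0.23269249]
```

View pics/w1.png

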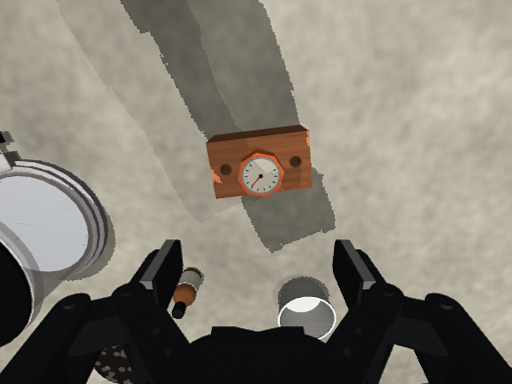

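The wrist view shows the case centred at (261,175), on the prediction. I'll fit the octagon's yaw and the pot geometry.

Run:
```python
from h import *
from scipy.optimize import least_squares
i=get_image("wrist");c=i["color"];hsv=cv2.cvtColor(c,cv2.COLOR_BGR2HSV)
print(hsv[175,235:290,:].tolist()[::3])
cv2.imwrite("pics/z2.png",cv2.resize(c[140:210,215:308],(797,600),interpolation=cv2.INTER_CUBIC))
# lid from both views: optimise circle overlap at z=.15 
for n,box in(("top",(300,190,445,318)),("side",(320,185,455,262))):
    j=get_image(n);g=j["color"].max(2)
    k=big((g<60).astype(np.uint8),box);hull=cv2.convexHull(k);e=cv2.fitEllipse(hull)
    M=np.array([ray(j,p[0],.15)[:2] for p in hull.astype(float)])
    f=least_squares(lambda q:np.hypot(M[:,0]-q[0],M[:,1]-q[1])-.095,[.5,-.2],loss="soft_l1",f_scale=.001)
    print(n,len(k),cv2.boundingRect(k),f.x,np.abs(f.fun).mean(),np.abs(f.fun).max())
    x0,y0=((330,290) if n=="top" else (370,300))
    cv2.imwrite(f"pics/k{n}.png",cv2.resize(j["color"][y0:y0+60,x0:x0+80],(400,300),interpolation=cv2.INTER_CUBIC))
cv2.imwrite("pics/kk.png",np.hstack([cv2.imread("pics/ktop.png"),cv2.imread("pics/kside.png")]))
```

```text
[[11, 160, 121], [10, 195, 169], [105, 9, 118], [23, 37, 174], [23, 35, 174], [24, 35, 173], [24, 36, 172], [24, 35, 173], [24, 36, 100], [24, 36, 175], [23, 36, 170], [23, 37, 167], [23, 38, 168], [24, 36, 169], [19, 24, 146], [10, 200, 203], [11, 157, 112], [11, 162, 115], [12, 159, 117]]
top 310 (345, 207, 82, 102) [ 0.52580327 -0.18457581] 0.012788644640270687 0.04904112737280775
side 285 (328, 187, 125, 72) [ 0.52304258 -0.18429843] 0.003068489439880543 0.006609007704080461
```

View pics/z2.png

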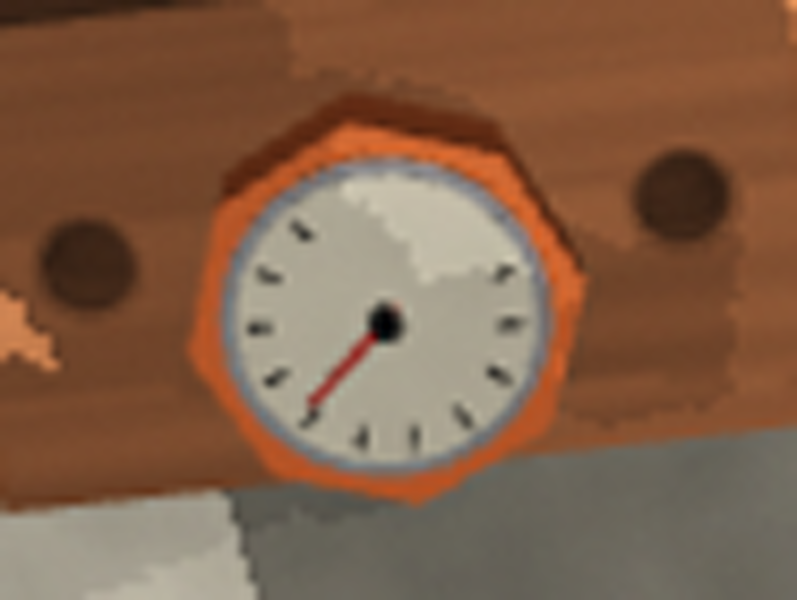

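View pics/kk.png

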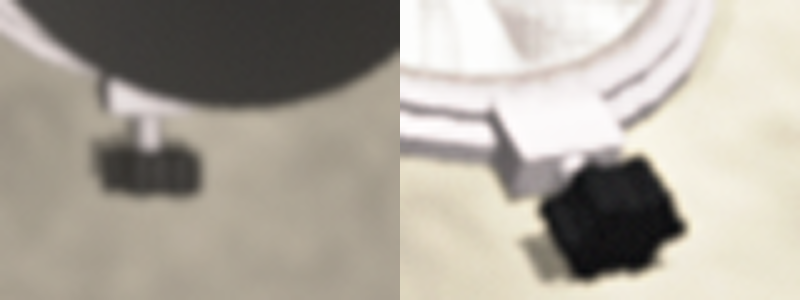

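The crops show the octagon's top vertices at (348,125), (505,155), (585,275), (548,425), (415,500), (272,470), (190,345) and (220,208). The knob is at about (360,323) in the top view and (413,343) in the side view.

Run:
```python
from h import *
from scipy.optimize import least_squares
i=get_image("wrist")
V=np.array([(348,125),(505,155),(585,275),(548,425),(415,500),(272,470),(190,345),(220,208)])/8.571+[215,140]-.5
W=np.array([ray(i,p,.105)[:2] for p in V]);C=W.mean(0);d=W-C
a=np.degrees(np.arctan2(d[:,1],d[:,0]));print("oct",C,np.hypot(*d.T).round(4),((a-22.5)%45).round(1))
t=get_image("top");s=get_image("side")
for T in (70,85,95):
    m=(t["color"].max(2)<T).astype(np.uint8);k=big(m,(300,190,445,312));h=cv2.convexHull(k)
    M=np.array([ray(t,p[0],.15)[:2] for p in h.astype(float)])
    f=least_squares(lambda q:np.hypot(M[:,0]-q[0],M[:,1]-q[1])-.095,[.52,-.18],loss="soft_l1",f_scale=.001);print(T,cv2.boundingRect(k),f.x,np.abs(f.fun).mean())
def tri(a,b): 
    return least_squares(lambda X:np.r_[proj(t,X)-a,proj(s,X)-b],[.4,-.18,.03])
f=tri((360,323),(413,343));print("knob",f.x,f.fun)
f=tri((376.5,257),(391,206));print("nip",f.x,f.fun)
print([proj(t,[.523,-.184,z]).round(1) for z in(.15,.188)],[proj(s,[.523,-.184,z]).round(1) for z in(.15,.188)])
hs=cv2.cvtColor(s["color"],cv2.COLOR_BGR2HSV);print(sense()["tcp_pos"],sense()["clock"])
for j,b in((t,(360,240,395,275)),(s,(375,185,405,225))):
    H=cv2.cvtColor(j["color"],cv2.COLOR_BGR2HSV);print(cv2.boundingRect(big(((H[...,1]>120)&(H[...,2]>80)).astype(np.uint8),b)))
```

```text
oct [0.51295422 0.16448438] [0.0244 0.0249 0.0252 0.0251 0.0249 0.025  0.0246 0.0244] [18.  16.8 19.2 17.2 16.1 17.2 16.2 18.1]
70 (323, 205, 105, 106) [ 0.52462491 -0.18621849] 0.003679011011562518
85 (322, 204, 106, 107) [ 0.52525245 -0.18871246] 0.0026848147755517498
95 (321, 204, 107, 107) [ 0.52439131 -0.18885902] 0.002112404607438925
knob [ 0.39427102 -0.1891998   0.01520837] [ 0.06922801  0.03031882 -0.05429185  0.0036667 ]
nip [ 0.52270794 -0.18718138  0.17052621] [ 0.12620053  0.05292232 -0.12092032  0.00691112]
[array([371.6, 257.1]), array([377.6, 256.7])] [array([386.2, 217.1]), array([391.2, 196.4])]
[0.51364468 0.16189375 0.23150531] 1.8
(369, 249, 16, 14)
(381, 193, 17, 29)
```

```bash
python3 -m inch '[[[0,0,4],[0,0,6.1]],[[0,0,4],[0,0,6.1]],[[0,0,3],[0,0,0]],[[0,0,2],[0,0,0]],[[0,0,0],[0,0,0]]]' 1
python3 - <<'E'
from h import *
for n in("wrist",):
    i=get_image(n);cv2.imwrite("pics/w2.png",i["color"])
s=sense();print(s["tcp_pos"],s["ee_rot"],s["contact_force"],2*np.degrees(np.arctan2(s["ee_rot"][2],s["ee_rot"][1]))-90)
E
```

```text
clock: 2.42
tcp_pos: [0.5131, 0.1615, 0.1005]
ee_rot: [-0.001, 0.237, 0.971, -0.0]
contact_force: [-0.3, 0.3, -0.6]
finger_gap: 0.0854
finger_force: 0.0
[0.51387033 0.16151102 0.1015504 ] [-2.21266455e-04  2.37226472e-01  9.71454346e-01 -7.75516558e-05] [0.87004999 0.3884167  0.47422187] 62.5541950109004
```

View pics/w2.png

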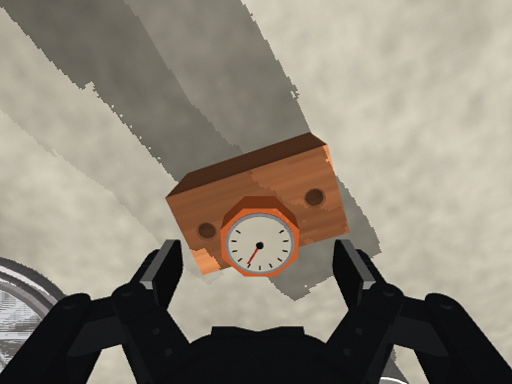

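The case's side flats line up with the fingers and it sits centred at (260,244). I'll go down, grip and draw up.

```bash
python3 -m inch '[[[0,0,2.8],[0,0,0]],[[0,0,0],[0,0,0]]]' 1
python3 -m inch '[[[0,0,0],[0,0,0]],[[0,0,0],[0,0,0]],[[0,0,0],[0,0,0]],[[0,0,0],[0,0,0]]]' 0
python3 -m inch '[[[0,0,0],[0,0,0]],[[0,0,0],[0,0,0]]]'
python3 -m inch '[[[0,0,-0.5],[0,0,0]],[[0,0,-0.5],[0,0,0]],[[0,0,0],[0,0,0]]]'
```

```text
clock: 2.72
tcp_pos: [0.5137, 0.1612, 0.0732]
ee_rot: [-0.001, 0.237, 0.971, -0.0]
contact_force: [-0.5, -0.4, 1.2]
finger_gap: 0.0854
finger_force: 0.0
clock: 3.22
tcp_pos: [0.5148, 0.1611, 0.0745]
ee_rot: [0.001, 0.238, 0.971, 0.0]
contact_force: [-2.3, -0.1, 10.1]
finger_gap: 0.0454
finger_force: 59.7
clock: 3.48
tcp_pos: [0.5148, 0.1611, 0.0745]
ee_rot: [0.001, 0.238, 0.971, 0.0]
contact_force: [-3.2, -0.7, 10.2]
finger_gap: 0.045
finger_force: 59.7
clock: 3.85
tcp_pos: [0.5145, 0.1612, 0.0838]
ee_rot: [0.0, 0.238, 0.971, 0.0]
contact_force: [0.8, 0.2, -2.1]
finger_gap: 0.045
finger_force: 61.5
```

Gripped: gap 45 mm, and the arm's stiffness is about 8 N/mm. The tip lies about 59.5 mm below the TCP. Next: lift, square the tool to the world axes and travel to the pot.

```bash
python3 -m inch '[[[0,0,-4],[0,0,0]],[[0,0,-4],[0,0,0]],[[0,0,-4],[0,0,-9.2]],[[0,0,-3.5],[0,0,-9.2]],[[0,0,0],[0,0,-9.1]],[[0,0,0],[0,0,0]]]'
python3 -m inch '[[[0.7,-5.8,0],[0,0,0]],[[0.7,-5.8,0],[0,0,0]],[[0.7,-5.8,0],[0,0,0]],[[0.7,-5.8,0],[0,0,0]],[[0.7,-5.8,0],[0,0,0]],[[0.65,-5.9,0],[0,0,0]],[[0,0,0],[0,0,0]],[[0,0,0],[0,0,0]]]'
python3 - <<'E'
from h import *
s=sense();print(s["clock"],s["tcp_pos"],s["ee_rot"],s["contact_force"])
c=[]
for n in("top","side"):
    i=get_image(n);X=np.array(s["tcp_pos"]);p=[proj(i,X-[0,0,d]).round(1) for d in(.0595,.0095,-.0305)];print(n,p)
    u,v=(p[0]+p[2])/2;u,v=int(u),int(v);c.append(cv2.resize(i["color"][v-50:v+50,u-40:u+40],(400,500),interpolation=cv2.INTER_CUBIC));print(u-40,v-50)
cv2.imwrite("pics/h1.png",np.hstack(c))
E
```

```text
clock: 4.6
tcp_pos: [0.5142, 0.1611, 0.2382]
ee_rot: [-0.0, 0.0, 1.0, -0.0]
contact_force: [0.5, 0.4, -2.9]
finger_gap: 0.0449
finger_force: 62.7
clock: 5.6
tcp_pos: [0.4726, -0.1876, 0.2378]
ee_rot: [-0.0, 0.002, 1.0, 0.0]
contact_force: [0.5, 0.8, -2.1]
finger_gap: 0.0449
finger_force: 62.8
5.6 [ 0.47255657 -0.18764505  0.23778228] [-4.44926418e-04  1.52527354e-03  9.99998652e-01  4.14844902e-04] [ 0.54562395  0.83196319 -2.0565441 ]
top [array([379.9, 287.5]), array([389. , 289.2]), array([397.4, 290.7])]
348 239
side [array([409.4, 221.5]), array([417.8, 191.4]), array([425.1, 165. ])]
377 143
```

View pics/h1.png

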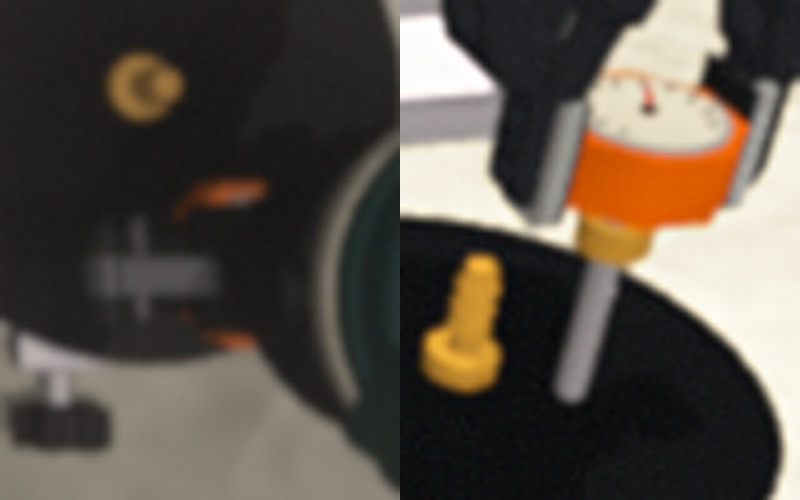

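The side view shows the stem tip at about (411,222), the dial centre at (427,165) and the nipple's top at (393.5,195.5). All are about 1.8 px right of prediction, which looks like calibration bias, so I'll work from same-camera differences.

Run:
```python
from h import *
s=get_image("side")
t=ray(s,(411.2,222.3),.1783);d=ray(s,(427,165.4),.2683);n=ray(s,(393.6,195.4),.188);b=ray(s,(389.4,218),.15)
print("tip",t,"dial",d,"nip",n,b)
```

```text
tip [ 0.47030254 -0.18912773  0.1783    ] dial [ 0.47125863 -0.18953144  0.2683    ] nip [ 0.52493209 -0.18895534  0.188     ] [ 0.5200186 -0.1877801  0.15     ]
```

```bash
python3 -m inch '[[[-0.24,0,1.3],[0,0,0]],[[0,0,1.2],[0,0,0]],[[0,0,0],[0,0,0]],[[0,0,0],[0,0,0]]]'
for k in 1 ; do :; done
python3 -m inch '[[[0,0,0.1],[0,0,0]],[[0,0,0],[0,0,0]]]'
python3 -m inch '[[[0,0,0.1],[0,0,0]],[[0,0,0],[0,0,0]]]'
python3 -m inch '[[[0,0,0.05],[0,0,0]],[[0,0,0],[0,0,0]]]'
```

```text
clock: 6.25
tcp_pos: [0.4753, -0.1878, 0.2133]
ee_rot: [-0.0, -0.0, 1.0, -0.0]
contact_force: [0.5, 0.5, -1.3]
finger_gap: 0.0448
finger_force: 62.8
clock: 6.5
tcp_pos: [0.4753, -0.188, 0.2124]
ee_rot: [0.0, -0.0, 1.0, -0.0]
contact_force: [-0.9, -0.2, -2.4]
finger_gap: 0.0451
finger_force: 62.8
clock: 6.75
tcp_pos: [0.4752, -0.1879, 0.2112]
ee_rot: [-0.0, -0.0, 1.0, 0.0]
contact_force: [-0.3, -0.4, -1.5]
finger_gap: 0.045
finger_force: 62.8
clock: 7.0
tcp_pos: [0.4752, -0.1879, 0.2108]
ee_rot: [-0.0, -0.0, 1.0, 0.0]
contact_force: [-0.4, -0.1, -1.9]
finger_gap: 0.045
finger_force: 62.8
```

Still free (force −2 N is the thermometer's weight). I'll go on in 0.5 mm steps.

```bash
f(){ egrep 'tcp|contact'; }
python3 -m inch '[[[0,0,0.05],[0,0,0]],[[0,0,0],[0,0,0]]]'|f
python3 -m inch '[[[0,0,0.05],[0,0,0]],[[0,0,0],[0,0,0]]]'|f
python3 -m inch '[[[0,0,0.05],[0,0,0]],[[0,0,0],[0,0,0]]]'|f
python3 -m inch '[[[0,0,0.05],[0,0,0]],[[0,0,0],[0,0,0]]]'|f
```

```text
tcp_pos: [0.4752, -0.1879, 0.2103]
contact_force: [0.3, -1.2, -1.6]
tcp_pos: [0.4752, -0.1879, 0.2097]
contact_force: [-0.0, 0.8, -2.8]
tcp_pos: [0.4753, -0.1879, 0.2093]
contact_force: [-0.0, -0.1, -0.9]
tcp_pos: [0.4754, -0.1879, 0.209]
contact_force: [-0.6, 0.7, 4.2]
```

Contact at TCP z ≈ 0.209, as expected. I'll now poke along the 50 mm arc in 2.5 mm hops, +y side first.

```bash
f(){ egrep 'tcp|contact'|tr '\n' ' ';echo; }
python3 -m inch '[[[0,0,-0.15],[0,0,0]],[[-0.006,0.25,0],[0,0,0]],[[0,0,0.15],[0,0,0]],[[0,0,0],[0,0,0]]]'|f
python3 -m inch '[[[0,0,-0.15],[0,0,0]],[[-0.02,0.25,0],[0,0,0]],[[0,0,0.15],[0,0,0]],[[0,0,0],[0,0,0]]]'|f
python3 -m inch '[[[0,0,-0.15],[0,0,0]],[[-0.03,0.25,0],[0,0,0]],[[0,0,0.15],[0,0,0]],[[0,0,0],[0,0,0]]]'|f
python3 -m inch '[[[0,0,-0.15],[0,0,0]],[[-0.045,0.25,0],[0,0,0]],[[0,0,0.15],[0,0,0]],[[0,0,0],[0,0,0]]]'|f
```

```text
tcp_pos: [0.4754, -0.1852, 0.209] contact_force: [-0.4, 2.4, 4.3] 
tcp_pos: [0.4757, -0.1827, 0.209] contact_force: [0.4, 1.8, 4.7] 
tcp_pos: [0.4759, -0.1803, 0.209] contact_force: [0.2, 0.3, 3.5] 
tcp_pos: [0.4763, -0.1778, 0.2087] contact_force: [0.4, 0.6, -0.3]
```

```bash
f(){ egrep 'tcp|contact'|tr '\n' ' ';echo; }
python3 -m inch '[[[0,0,-0.15],[0,0,0]],[[-0.05,0.2,0],[0,0,0]],[[0,0,0.15],[0,0,0]],[[0,0,0],[0,0,0]]]'|f
python3 -m inch '[[[0,0,-0.15],[0,0,0]],[[-0.05,0.2,0],[0,0,0]],[[0,0,0.15],[0,0,0]],[[0,0,0],[0,0,0]]]'|f
python3 -m inch '[[[0,0,-0.15],[0,0,0]],[[-0.05,0.2,0],[0,0,0]],[[0,0,0.15],[0,0,0]],[[0,0,0],[0,0,0]]]'|f
python3 -m inch '[[[0,0,-0.15],[0,0,0]],[[-0.05,0.2,0],[0,0,0]],[[0,0,0.15],[0,0,0]],[[0,0,0],[0,0,0]]]'|f
```

```text
tcp_pos: [0.4767, -0.1758, 0.2087] contact_force: [0.6, 0.7, -1.6] 
tcp_pos: [0.4773, -0.1738, 0.2087] contact_force: [-0.0, -0.7, -2.0] 
tcp_pos: [0.4777, -0.1718, 0.2086] contact_force: [0.3, 0.4, -1.6] 
tcp_pos: [0.4783, -0.1698, 0.2088] contact_force: [0.3, 1.0, -0.3]
```

The force vanishes between y = −0.178 and −0.170, so the port's centre is near (0.4773, −0.1738). I'll go there and descend in small steps, watching the side forces.

```bash
f(){ egrep 'tcp|contact'|tr '\n' ' ';echo; }
python3 -m inch '[[[0,0,-0.15],[0,0,0]],[[0.1,-0.4,0],[0,0,0]],[[0,0,0.15],[0,0,0]],[[0,0,0],[0,0,0]]]'|f
python3 -m inch '[[[0,0,0.05],[0,0,0]],[[0,0,0],[0,0,0]]]'|f
python3 -m inch '[[[0,0,0.05],[0,0,0]],[[0,0,0],[0,0,0]]]'|f
python3 -m inch '[[[0,0,0.05],[0,0,0]],[[0,0,0],[0,0,0]]]'|f
python3 -m inch '[[[0,0,0.05],[0,0,0]],[[0,0,0],[0,0,0]]]'|f
```

```text
tcp_pos: [0.4772, -0.174, 0.2086] contact_force: [-0.2, -0.4, -1.2] 
tcp_pos: [0.4773, -0.1739, 0.2083] contact_force: [-1.1, 0.5, -1.4] 
tcp_pos: [0.4773, -0.1739, 0.2078] contact_force: [0.0, -0.3, -0.9] 
tcp_pos: [0.4772, -0.1739, 0.2072] contact_force: [0.1, -0.9, -0.8] 
tcp_pos: [0.4773, -0.1739, 0.2067] contact_force: [0.4, -0.1, -1.3]
```

Going in freely, 2.5 mm below the surface. On in 1 mm steps, then I'll touch both walls to centre.

```bash
f(){ egrep 'tcp|contact'|tr '\n' ' ';echo; }
python3 -m inch '[[[0,0,0.1],[0,0,0]],[[0,0,0],[0,0,0]]]'|f
python3 -m inch '[[[0,0,0.1],[0,0,0]],[[0,0,0],[0,0,0]]]'|f
python3 -m inch '[[[0,0,0.1],[0,0,0]],[[0,0,0],[0,0,0]]]'|f
echo walls x
python3 -m inch '[[[0.1,0,0],[0,0,0]],[[0,0,0],[0,0,0]]]'|f
python3 -m inch '[[[0.07,0,0],[0,0,0]],[[0,0,0],[0,0,0]]]'|f
python3 -m inch '[[[-0.27,0,0],[0,0,0]],[[0,0,0],[0,0,0]]]'|f
python3 -m inch '[[[-0.07,0,0],[0,0,0]],[[0,0,0],[0,0,0]]]'|f
python3 -m inch '[[[0.17,0,0],[0,0,0]],[[0,0,0],[0,0,0]]]'|f
```

```text
tcp_pos: [0.4772, -0.1739, 0.2057] contact_force: [-0.6, -0.2, -1.1] 
tcp_pos: [0.4772, -0.1739, 0.2047] contact_force: [-0.0, 0.7, -0.9] 
tcp_pos: [0.4773, -0.1739, 0.2037] contact_force: [0.7, -0.3, -1.3] 
walls x
tcp_pos: [0.4764, -0.1739, 0.2039] contact_force: [1.1, 0.4, -2.1] 
tcp_pos: [0.4758, -0.1739, 0.2039] contact_force: [3.2, 0.2, -2.5] 
tcp_pos: [0.4782, -0.1739, 0.2037] contact_force: [0.6, 0.1, -1.7] 
tcp_pos: [0.4789, -0.1738, 0.2037] contact_force: [-0.2, -0.7, -1.6] 
tcp_pos: [0.4771, -0.1739, 0.2038] contact_force: [0.1, -1.3, -2.1]
```

```bash
f(){ egrep 'tcp|contact'|tr '\n' ' ';echo; }
python3 -m inch '[[[-0.05,0,0],[0,0,0]],[[0,0,0.2],[0,0,0]],[[0,0,0.2],[0,0,0]],[[0,0,0],[0,0,0]]]'|f
python3 -m inch '[[[0,0,0.2],[0,0,0]],[[0,0,0.2],[0,0,0]],[[0,0,0.2],[0,0,0]],[[0,0,0],[0,0,0]]]'|f
python3 -m inch '[[[0,0,0.2],[0,0,0]],[[0,0,0.2],[0,0,0]],[[0,0,0.2],[0,0,0]],[[0,0,0],[0,0,0]]]'|f
```

```text
tcp_pos: [0.4777, -0.1739, 0.1996] contact_force: [0.6, 0.2, -1.6] 
tcp_pos: [0.4777, -0.1739, 0.1936] contact_force: [-0.4, -0.3, -2.2] 
tcp_pos: [0.4777, -0.1739, 0.1876] contact_force: [0.6, 0.4, -2.1]
```

```bash
f(){ egrep 'tcp|contact'|tr '\n' ' ';echo; }
python3 -m inch '[[[0,0,0.2],[0,0,0]],[[0,0,0.2],[0,0,0]],[[0,0,0.2],[0,0,0]],[[0,0,0.2],[0,0,0]],[[0,0,0],[0,0,0]]]'|f
python3 -m inch '[[[0,0,0.2],[0,0,0]],[[0,0,0.2],[0,0,0]],[[0,0,0.2],[0,0,0]],[[0,0,0.2],[0,0,0]],[[0,0,0],[0,0,0]]]'|f
python3 -m inch '[[[0,0,0.2],[0,0,0]],[[0,0,0.2],[0,0,0]],[[0,0,0.2],[0,0,0]],[[0,0,0.2],[0,0,0]],[[0,0,0],[0,0,0]]]'|f
python3 -m inch '[[[0,0,0.1],[0,0,0]],[[0,0,0.1],[0,0,0]],[[0,0,0],[0,0,0]]]'|f
```

```text
tcp_pos: [0.4777, -0.1739, 0.1796] contact_force: [-0.6, -0.4, -1.4] 
tcp_pos: [0.4777, -0.1739, 0.1716] contact_force: [0.6, 0.1, -1.7] 
tcp_pos: [0.4777, -0.1739, 0.1637] contact_force: [-0.4, 0.1, -1.1] 
tcp_pos: [0.4778, -0.1739, 0.1617] contact_force: [-0.4, -0.3, -1.2]
```

```bash
f(){ egrep 'tcp|contact'|tr '\n' ' ';echo; }
python3 -m inch '[[[0,0,0.1],[0,0,0]],[[0,0,0.1],[0,0,0]],[[0,0,0],[0,0,0]]]'|f
python3 -m inch '[[[0,0,0.05],[0,0,0]],[[0,0,0],[0,0,0]]]'|f
python3 -m inch '[[[0,0,0.03],[0,0,0]],[[0,0,0],[0,0,0]]]'|f
```

```text
tcp_pos: [0.4778, -0.1739, 0.1597] contact_force: [-0.5, -0.8, -1.2] 
tcp_pos: [0.4778, -0.1739, 0.1596] contact_force: [-1.7, 0.8, 4.7] 
tcp_pos: [0.4778, -0.1739, 0.1595] contact_force: [-2.7, 2.4, 9.4]
```

The collar is down at 0.1596, the expected height. I'll ease off, open and retreat straight up.

```bash
f(){ egrep 'clock|tcp|contact|gap'|tr '\n' ' ';echo; }
python3 -m inch '[[[0,0,-0.05],[0,0,0]],[[0,0,0],[0,0,0]]]'|f
python3 -m inch '[[[0,0,0],[0,0,0]],[[0,0,0],[0,0,0]],[[0,0,0],[0,0,0]],[[0,0,0],[0,0,0]],[[0,0,0],[0,0,0]],[[0,0,0],[0,0,0]]]' 1|f
python3 -m inch '[[[0,0,-1],[0,0,0]],[[0,0,-2],[0,0,0]],[[0,0,-4],[0,0,0]],[[0,0,-4],[0,0,0]],[[0,0,0],[0,0,0]],[[0,0,0],[0,0,0]]]'|f
python3 - <<'E'
from h import *
i=get_image("side");cv2.imwrite("pics/f.png",cv2.resize(i["color"][120:280,290:490],(800,600)[:2],interpolation=cv2.INTER_CUBIC))
print(proj(i,[.4777,-.1739,.15]))
E
```

```text
clock: 20.38 tcp_pos: [0.4778, -0.1739, 0.1596] contact_force: [-0.8, 0.7, 3.9] finger_gap: 0.0452 
clock: 21.12 tcp_pos: [0.4778, -0.1739, 0.1595] contact_force: [-0.2, 0.1, -0.1] finger_gap: 0.0852 
clock: 21.88 tcp_pos: [0.4777, -0.1738, 0.2693] contact_force: [-0.8, -0.6, -0.7] finger_gap: 0.0852 
[394.47413531 236.15594687]
```

View pics/f.png

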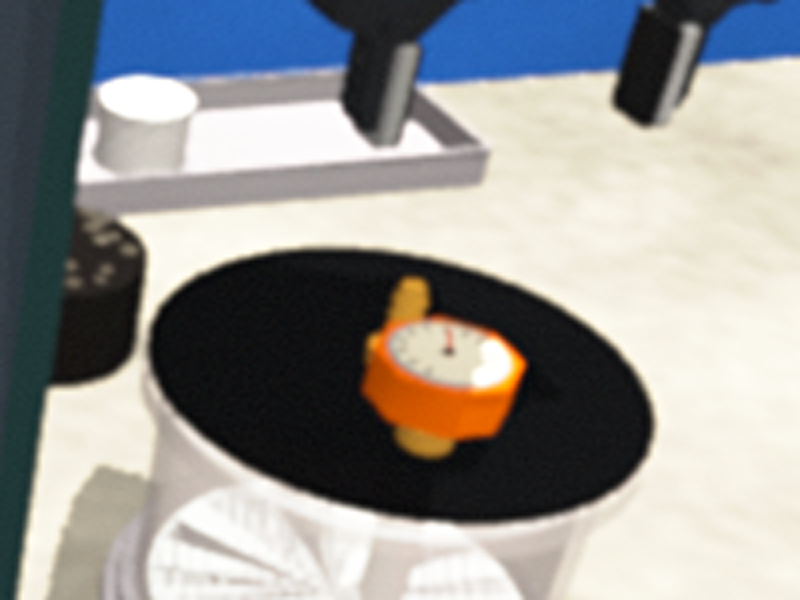

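The side view shows the thermometer upright with its collar on the lid (collar at about (425,445) in the crop), the stem fully in, and the gripper clear above.

```bash
python3 -c "
from bench import hand_in;print(hand_in())"
```

```text
the job is handed in; nothing more can be done
None
```

The thermometer is plugged upright into the pot's port with its collar down on the lid and released; the job was handed in at about 22 s, pressing forces read under 11 N, and I kept clear of the specimen, tin and bottle.

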